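Clip a glued panel in the curing bay

TASK

The loose panel has just been glued and must be clamped to the fixed board beside it while the glue sets. Slide the curing bay's screen fully open, squeeze the large spring clip lying on the table and let it close over the front upright edges of panel and board together, lying level with both jaws at least 10 mm in from the edge so that it presses the panel flat against the board, and let go of it. Then slide the screen fully shut in front of it, and leave the other things on the table where they are.

Things in the scene. Friction and masses are not known exactly. Their poses are not given: they have to be found in the camera images.
- bay: low plywood curing bay, no roof, fixed: floor 6 mm thick, side and back walls 70 mm high, 200 mm wide and 304 mm deep inside, front closed by the sliding screen. Origin: at table height under the middle of the front opening, on the screen's line; x points into the bay, y to its left wall, z up. A 6 mm high track runs on from the front to the right, to y = -296 mm
- screen (a joint): slide of the screen, m: 0 = shut (covers the front opening), grows as it slides to the bay's right (-y of the bay), 0.17 = fully open. Screen: clear window in a wooden frame, 200 mm wide, 8 mm thick, top edge 71 mm above the table; light friction
- screen_pull (a point): point in the dark wooden pull block on the screen's top edge, at its left end: block 20 mm (bay x) by 40 mm (bay y), underside 71 mm and top 107 mm above the table; the point is on its vertical middle line, 94 mm above the table. Axes as the bay's
- board: wooden board standing upright, fixed on the bay's floor: 140 mm long along the bay's x, 10 mm thick, 75 mm high. Origin: centre of its underside, 6 mm above the table; x along its length into the bay, y across its thickness towards the panel, z up. Its upright front edge is at x = -70 mm
- board_edge (a point): middle of the board's thickness on its upright front edge, 23.5 mm above the table; axes as the board's
- panel: loose panel of brown greyboard, same size as the board (140 x 10 x 75 mm), upright on the bay floor at the board's left (+y) side, 1 to 4 mm from it; a 15 mm high lip along its far half (from 60 mm behind its front edge) keeps it there. Origin: centre of its underside; x along its length into the bay, y thickness, z up
- panel_edge (a point): middle of the panel's thickness on its upright front edge, 23.5 mm above the table; axes as the panel's
- clip: left arm of the large steel spring clip lying flat, hinge upright: 154 mm long, 26 mm high, 69 mm over the handle ends. Origin: on the hinge axis, underside; x to the jaws (70 mm ahead), black finger pads 60 mm behind, z up. Takes about 10 N at the pads; fully squeezed it is about 18 mm over the pads, jaws 43 mm apart; each arm turns half the joint angle from the middle line
- clip_jaw (a joint): opening angle of the clip's right arm against the left arm, rad: 0 = jaws shut on each other, 0.64 = fully squeezed open; sprung towards 0; about 0.29 with 20 mm between the jaws
- jaw_left (a point): axis of the left jaw's round rubber pad (upright cylinder of 6 mm radius, 26 mm high), at mid height, 13 mm above the clip's underside
- jaw_right (a point): the same on the right jaw
- pad_left (a point): centre of the left handle's finger pad (34 mm long, 6 mm thick, 26 mm high), 13 mm above the clip's underside
- pad_right (a point): the same on the right handle
- small_clip: plain steel clip like the big one but only 70 mm long, lying on the table; a bystander. Origin: on its underside near its middle
- tape: cardboard tape ring, 90 mm across, 30 mm high, lying flat; a bystander. Origin: centre of its underside
- glue: white plastic bottle with an orange cap, 72 mm across, 170 mm tall; a bystander. Origin: centre of its underside
- bowl: steel bowl, 170 mm across, 65 mm high; a bystander. Origin: centre of its underside
- brush: paint brush lying on the table; a bystander. Origin: on its underside near its middle
- can: aluminium can, 66 mm across, 110 mm tall; a bystander. Origin: centre of its underside
- block: cork sanding block, 100 x 60 x 35 mm; a bystander. Origin: centre of its underside
Things that resemble listed ones, but are neither listed nor needed, are in the scene too. Of the things that look like the panel, the smallest one is meant.

How it is judged:
On the way, in this order (a step that is already met when the one before it is completed fails the run):
1. the screen has been slid fully open (past 150 mm) while the clip is not yet on the board (value of joint screen above 0.15 m and contact force between clip and board below 0.1 N), for 0.2 s.
2. the clip, released, is closed over the front edges of panel and board together, with the screen still open (x of jaw_left in the frame of board between -0.062 and 0 m and z of jaw_left in the frame of board between 0 and 0.075 m and x of jaw_right in the frame of board between -0.062 and 0 m and z of jaw_right in the frame of board between 0 and 0.075 m and contact force between clip and panel above 2 N and contact force between clip and board above 2 N and value of joint clip_jaw between 0.2 and 0.4 rad and y of panel_edge in the frame of board between 0.007 and 0.0125 m and angle between panel's own z axis and vertical below 0.1 rad and angle between clip's own z axis and vertical below 0.2 rad and contact force between the fingers and clip below 0.1 N and value of joint screen above 0.12 m), for 0.3 s.
At the end, for the whole second after the job is handed in: Clip level (0.2 rad), released, at rest, its jaws pressing on panel and board (over 2 N each), both jaw axes 8 to 70 mm behind the board's front edge and within its height, opening 0.2 to 0.4 rad; panel upright (0.1 rad), gap to board at the edge under 2.5 mm; screen shut within 8 mm (x of jaw_left in the frame of board between -0.062 and 0 m and z of jaw_left in the frame of board between 0 and 0.075 m and x of jaw_right in the frame of board between -0.062 and 0 m and z of jaw_right in the frame of board between 0 and 0.075 m and contact force between clip and panel above 2 N and contact force between clip and board above 2 N and value of joint clip_jaw between 0.2 and 0.4 rad and y of panel_edge in the frame of board between 0.007 and 0.0125 m and angle between panel's own z axis and vertical below 0.1 rad and angle between clip's own z axis and vertical below 0.2 rad and contact force between the fingers and clip below 0.1 N and linear speed of each of clip, panel below 0.02 m/s and value of joint screen below 0.008 m); the robot touches nothing.
It fails at once if a bystander is moved by more than 30 mm (distance of any of small_clip, tape, glue, bowl, brush, can, block from where it was at the start of the episode above 0.03 m).
It fails at once if the panel is tipped over or lifted out (angle between panel's own z axis and vertical above 0.5 rad or height (world z) of panel above 0.05 m).
It also fails if it takes over 64 s, if anything falls off the work surface, if the arm or the gripper's body presses on something with over 40 N, if the wrist force passes 120 N, or if a joint passes its speed limit or range.

ROBOT

A 6-joint arm with a two-finger parallel gripper is mounted at the origin on the work surface. World frame = base frame: x ahead of the robot, y to its left, z up, the work surface at z = 0. Lengths are in m, angles in rad, forces in N, time in s.
With the tool pointing down it reaches from about 0.35 to 0.775 m from the base axis. Payload 7.3 kg.
Tool frame: the origin (TCP) lies on the centre line of the jaws, within the pads' length; the fingertips stand 11 mm ahead of it and the grasp point (between the pads) lies 8 mm behind it; z points along the fingers, y is the direction in which the jaws open and shut (so a half turn about z gives the same grasp; the last joint's range is limited). The gripper opens to 92 mm and grips with 3 to 60 N. Pads are 19 mm wide; open, the fingers measure 130 mm over their backs; the gripper's body (75 mm by 190 mm) begins 47 mm behind the grasp point.
Start: joints at [-1.436, 0.342, 1.524, -0, 1.275, -0.146], TCP at [0.146, -0.504, 0.238] pointing down, gripper open.
Joint ranges: [-2.53, 2.53], [-0.77, 2.02], [0.04, 2.7], [-1, 4.14], [0.28, 2.66], [-3.11, 3.11]. Speed limits (rad/s): [2.57, 2.57, 3.14, 3.14, 3.14, 3.14].

INTERFACE

Orientations are given as [roll, pitch, yaw] about the fixed x, y, z axes, in that order (R = Rz(yaw) Ry(pitch) Rx(roll)).
In Python, from cell import robot gives the robot as it stands.
- The arm moves only by the tool jog_arm, never from a script. Its argument "deltas" is one flat list of numbers, 6 for each row, row after row: the shift along the world's x, y, z in units of 0.1 m (1.0 is 0.1 m), then the turn, a rotation vector about the world's x, y, z in units of 90 degrees (1.0 is 90 degrees). A call has 1 to 5 rows; each row is the pose to reach, as a shift and turn from the pose commanded when the call began; what a row does not reach only later rows make up. A row lasts 1/12 s, in which the tool goes at most 41.7 mm and 7.16 degrees, less where a joint would pass 70% of its speed; a pose out of reach is approached as far as the arm can. A call with a number of a shift or a turn outside -1 to 1 is refused whole. A call with a gripper value outside its range is refused whole. "claw" is the opening, from 0 (shut) to 1 (fully open), set as the call begins (left out, the last holds). The fingers move at their own pace and stop on an object; "newtons" is the grip in N (left out, the last holds). Time passes only in rows, so rows that repeat a pose let the fingers close. It gives the time, the measured TCP pose, the force and the opening at its end, in the units of the state.
- robot.observe(): the state, without advancing time (a new reading comes with each control period).
- robot.read_camera(name): name is "side" or "top"; returns the picture (384x512x3 uint8, red, green, blue); there is no depth.
- robot.camera_params(name): a dict with "fx", "fy", "cx", "cy" (pixels), "R" (3x3) and "t" (3): a world point X has camera coordinates R X + t. Camera axes: x right, y down, z forward; pixel columns grow to the right and rows downward; lengths in m; the calibration is good to about 2 mm. A picture is of the moment at which its call begins. camera_params takes no time and is no camera call.
- robot.hand_in(): hands the job in, once; it reports no verdict.
The state is a dict: "time": time; "qpos": joint angles; "qvel": joint speeds; "joint_efforts": joint torques, N m; "tool_pos": TCP position; "tool_rot": TCP orientation; "contact_force": force on the tool from outside, world axes, zero at the start; "torque": the same for the moment, N m; "opening": finger opening in m.
Only numpy, scipy, OpenCV 4.12 (cv2) and the standard library are available. Lean on these libraries where they do the work, as an engineer would, in place of code of your own. Each camera call takes 0.05 s, during which the arm holds its last target. There are 200 camera calls.

## Working session

There is one attempt and no reset: what is moved stays moved. The work goes in short steps, Python scripts to look and compute and a tool call to move; the robot and the scene stay as the last step left them, time stands still between calls to the robot, and variables do not carry over. Pictures are saved under pics/ and viewed, about 8 in all and at most 12, crops included, and the job is handed in when it is done.

Besides the shell and the picture viewer there is one more tool, called after "Emit:" as name(argument=value, ...) on one line, values as JSON. jog_arm: Moves the arm, as the interface text tells. Its arguments: {"type":"object","properties":{"deltas":{"type":"array","items":{"type":"number"}},"claw":{"type":"number"},"newtons":{"type":"number"}},"required":["deltas"]}

```bash
mkdir -p pics; ls; cat > h.py <<'E'
import numpy as np, cv2
from cell import robot
def snap(cam,name):
    im=robot.read_camera(cam); cv2.imwrite('pics/'+name,im[:,:,::-1]); return im
def ray(cam,u,v):
    p=robot.camera_params(cam); R=np.array(p['R']);t=np.array(p['t'])
    d=R.T@np.array([(u-p['cx'])/p['fx'],(v-p['cy'])/p['fy'],1.]); return -R.T@t,d
def onz(cam,u,v,z):
    c,d=ray(cam,u,v); return c+d*(z-c[2])/d[2]
def proj(cam,X):
    p=robot.camera_params(cam); x=np.array(p['R'])@np.array(X)+np.array(p['t'])
    return np.array([p['fx']*x[0]/x[2]+p['cx'],p['fy']*x[1]/x[2]+p['cy']])
def tri(u1,u2): # top px, side px
    c1,d1=ray('top',*u1); c2,d2=ray('side',*u2)
    s=np.linalg.lstsq(np.c_[d1,-d2],c2-c1,rcond=None)[0]
    a,b=c1+d1*s[0],c2+d2*s[1]; return (a+b)/2,np.linalg.norm(a-b)
E
python3 - <<'E'
from h import *
for c in('top','side'):
    im=snap(c,c+'0.png'); p=robot.camera_params(c); print(c,p['fx'],-np.array(p['R']).T@np.array(p['t']),np.array(p['R'])[2])
im=cv2.imread('pics/top0.png');cv2.imwrite('pics/top0b.png',cv2.resize(im,(800,600)))
im=cv2.imread('pics/side0.png');cv2.imwrite('pics/side0b.png',cv2.resize(im,(800,600)))
print(robot.observe())
E
```

```text
pics
top 396.2492044019559 [ 0.38560126 -0.0341962   1.40336398] [ 0.08033836  0.01159881 -0.99670016]
side 493.25451811217755 [-0.49485736  1.04675946  0.90386943] [ 0.5946246  -0.63496521 -0.49319445]
{'time': 0.1, 'qpos': array([-1.43600727e+00,  3.42652780e-01,  1.52490922e+00, -3.18106099e-06,
        1.27542057e+00, -1.45973769e-01]), 'qvel': array([ 0.00117296, -0.00167959, -0.00213743,  0.00027728, -0.00111505,
        0.00107453]), 'joint_efforts': array([ 1.77812974e-03, -4.32003558e+01, -2.44694853e+01,  7.19103031e-02,
        5.26375172e-02, -4.35712275e-05]), 'tool_pos': array([ 0.14545784, -0.50408382,  0.23711888]), 'tool_rot': array([-3.14021707e+00, -1.99162721e-04,  2.80763616e-01]), 'contact_force': array([0.27157932, 0.18169147, 0.12550771]), 'torque': array([ 0.00823482, -0.00012387, -0.02038197]), 'opening': 0.09183340019707528}
```

View pics/top0b.png

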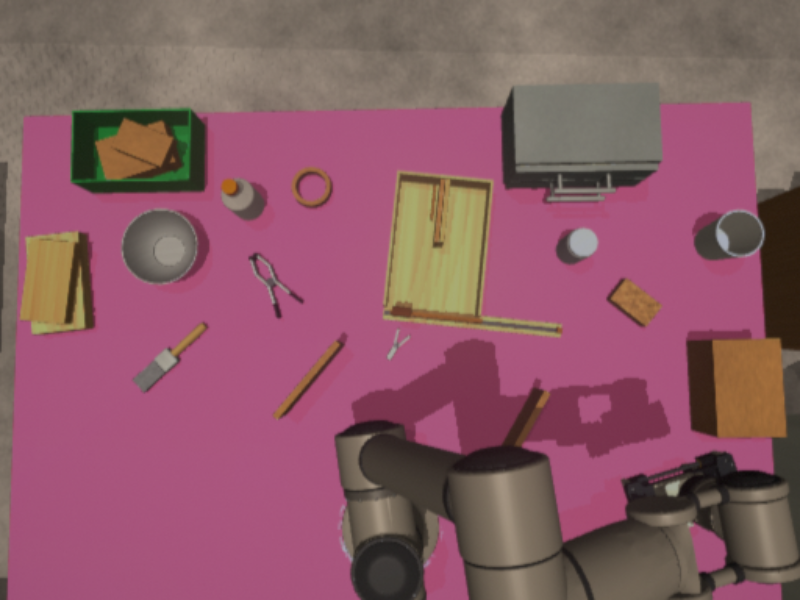

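View pics/side0b.png

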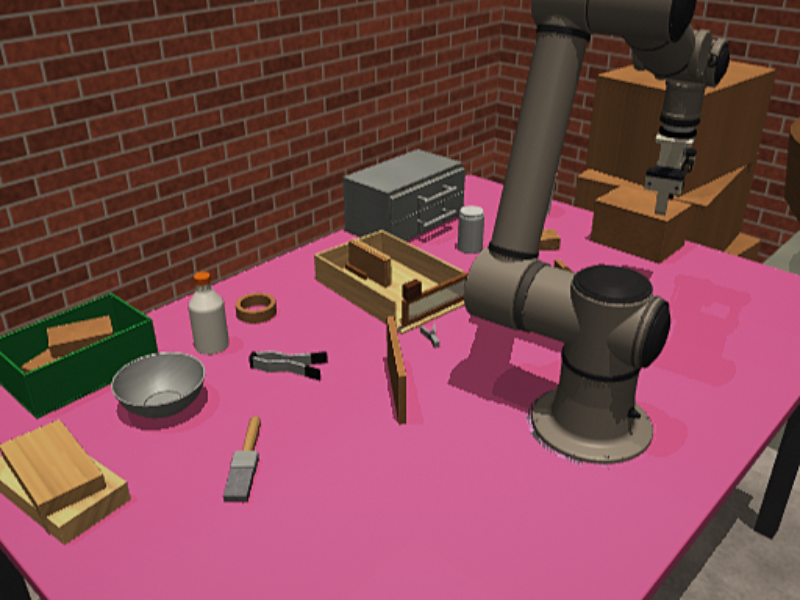

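The top view shows the bay at (440,245), with the pull block at (400,310) and the board and panel at (441,210). The clip is at (272,285), jaws up and left, pads at (277,310) and (298,298). The side view agrees. Next I'll take magnified crops.

```bash
python3 - <<'E'
import cv2,numpy as np
t=cv2.imread('pics/top0.png');s=cv2.imread('pics/side0.png')
def c(im,x,y,w,h):
    return cv2.resize(im[y:y+h,x:x+w],(400,300),interpolation=cv2.INTER_CUBIC)
print('crops: top clip (152,156,56,42..)')
m=np.vstack([np.hstack([c(t,150,155,60,45),c(t,240,105,80,60)]),np.hstack([c(s,150,210,72,54),c(s,195,140,120,90)])])
m2=np.vstack([np.hstack([c(t,240,160,128,96)*1,c(t,240,105,80,60)]),m[300:]])
cv2.imwrite('pics/m0.png',m)
E
```

```text
crops: top clip (152,156,56,42..)
```

View pics/m0.png

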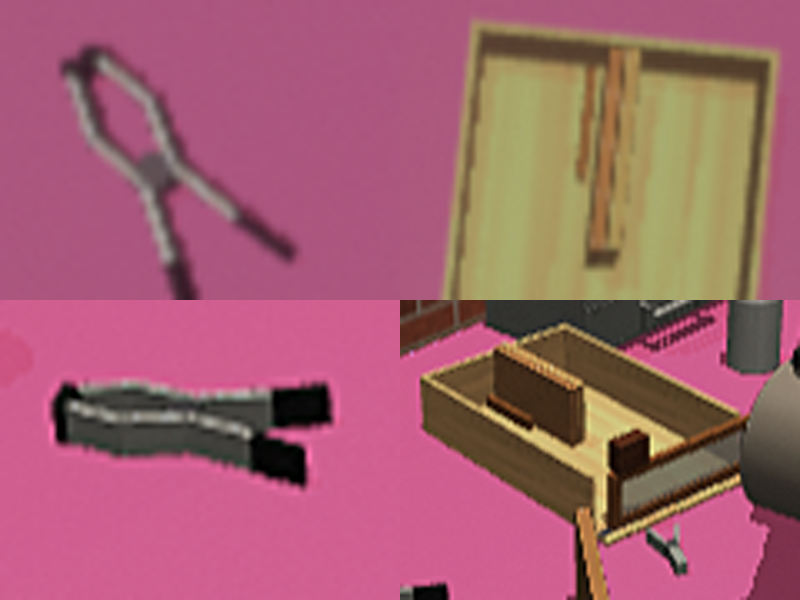

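The crops are clear: hinge at top px (173.3,180.5), jaws near (163,164), and pad ends at (193.5,193) and about (178,199). The panel is orange, left of the light board, with front edges at row ~155. Now to measure.

```bash
python3 - <<'E'
from h import *
im=cv2.imread('pics/top0.png'); hsv=cv2.cvtColor(im,cv2.COLOR_BGR2HSV)
# clip region
x0,y0=155,158
sub=im[y0:206,x0:198]; h=hsv[y0:206,x0:198]
m=((h[...,1]<100)|(h[...,2]<110)).astype(np.uint8)
for r in sub[:, :]: pass
for y in range(m.shape[0]): print(y+y0,''.join('#' if h[y,x,2]<70 else 'o' if h[y,x,1]<100 else '.' for x in range(m.shape[1])))
n=lambda u,v,z:np.round(onz('top',u,v,z),4)
print('hinge',n(173.3,180.5,.026))
for l,u,v in(('bayBL',255,109.4),('bayBR',315.6,115)): print(l,n(u,v,.07))
for l,u,v in(('panelback',283.4,115),('panelfront',279.6,154.6),('boardback',286.2,115),('bfront',283.6,154.6)): print(l,n(u,v,.081))
E
```

```text
158 ...........................................
159 ...........................................
160 ...........................................
161 ...........................................
162 ...........................................
163 ........#ooo...............................
164 .......##oooo..............................
165 .....o###ooooo.............................
166 .....oo##..oooo............................
167 .....ooo....oooo...........................
168 .....ooo.....ooooo.........................
169 .....oooo......ooo.........................
170 ......ooo.......ooo........................
171 ......ooo.......oooo.......................
172 ......oooo.......ooo.......................
173 .......ooo.......ooo.......................
174 .......ooo........ooo......................
175 .......oooo.......ooo......................
176 ........oooo......ooo......................
177 .........oooo.....oooo.....................
178 ..........oooo..oooooo.....................
179 ...........oooooooooooo....................
180 ............oooooooooooo................
[... 738 characters left out ...]
...........##....................
197 .....................##....................
198 ......................#....................
199 ......................##...................
200 ......................##...................
201 ......................##...................
202 .......................#...................
203 ...........................................
204 ...........................................
205 ...........................................
hinge [0.5422 0.2589 0.026 ]
bayBL [ 0.778  -0.0315  0.07  ]
bayBR [ 0.7544 -0.2386  0.07  ]
panelback [ 0.7535 -0.1277  0.081 ]
panelfront [ 0.6177 -0.112   0.081 ]
boardback [ 0.7533 -0.1372  0.081 ]
bfront [ 0.6175 -0.1254  0.081 ]
```

```bash
python3 - <<'E'
import cv2,numpy as np
t=cv2.imread('pics/top0.png');s=cv2.imread('pics/side0.png')
def c(im,x,y,w,h,W,H):
    return cv2.resize(im[y:y+h,x:x+w],(W,H),interpolation=cv2.INTER_CUBIC)
m=np.vstack([np.hstack([c(t,160,170,40,40,300,300),c(t,264,140,50,30,500,300)]),np.hstack([c(t,240,190,50,30,500,300),c(s,210,145,60,60,300,300)])])
cv2.imwrite('pics/m1.png',m)
E
```

```text
(no output)
```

View pics/m1.png

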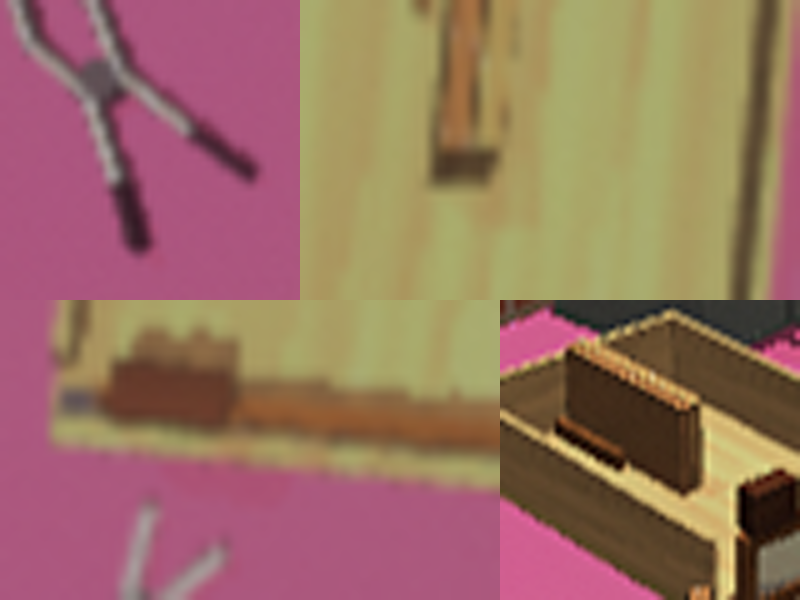

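```bash
python3 - <<'E'
from h import *
n=lambda u,v,z:np.round(onz('top',u,v,z),4)
print('block',n(257.3,199.4,.107),'trackL',n(245.2,204.3,.006))
for l,u,v in(('padR',189.7,190.4),('padL',177.3,198.7),('tipR',193.3,193.3),('tipL',178.7,202.7),('hinge',173.3,180.5),('jawL',162,165.5),('jawR',164.3,163.5)): print(l,n(u,v,.026))
yaw=-.114;R=np.array([[np.cos(yaw),-np.sin(yaw)],[np.sin(yaw),np.cos(yaw)]])
B=n(257.3,199.4,.107)[:2]; O=B-R@[0,.08]; print('bay origin',O)
print('bay BL in bay',R.T@(n(255,109.4,.07)[:2]-O),R.T@(n(315.6,115,.07)[:2]-O))
for l,u in(('pf L',(278,155)),('bf R',(284,155.2))):
    q=n(*u,.081)[:2]; print(l,q,'in bay',R.T@(q-O))
# side-view check: where things project
for l,X in(('block top c',[*B,.107]),('hinge',[*n(173.3,180.5,.026)[:2],.026]),('pf L',[*n(278,155,.081)[:2],.081]),('bf R',[*n(284,155.2,.081)[:2],.081]),('padR',n(189.7,190.4,.026)),('padL',n(177.3,198.7,.026))): print(l,proj('side',X).round(1))
E
```

```text
block [ 0.4661 -0.0343  0.107 ] trackL [0.4557 0.0087 0.006 ]
padR [0.5065 0.2015 0.026 ]
padL [0.4781 0.2449 0.026 ]
tipR [0.4961 0.1889 0.026 ]
tipL [0.464 0.24  0.026]
hinge [0.5422 0.2589 0.026 ]
jawL [0.596  0.2988 0.026 ]
jawR [0.6029 0.2907 0.026 ]
bay origin [ 0.45699974 -0.11378072]
bay BL in bay [0.30955696 0.11826146] [ 0.30966844 -0.09017884]
pf L [ 0.6165 -0.1065] in bay [0.15763674 0.02537713]
bf R [ 0.6154 -0.1267] in bay [0.1588417  0.00518312]
block top c [264.7 180. ]
hinge [184.2 227.9]
pf L [247.1 165.8]
bf R [251.1 164. ]
padR [205.5 224.7]
padL [201.2 234. ]
```

The two views agree to within about 1 px. The block is at (0.466,-0.034), bay yaw is about -0.114, and the clip pads' midpoint is (0.492,0.223) with clip yaw 0.589. I'm moving above the pull block at the present height.

Emit:
jog_arm(deltas=[0.21, 0.31, 0, 0, 0, -0.017, 0.43, 0.63, 0, 0, 0, -0.034, 0.64, 0.94, 0, 0, 0, -0.05], claw=0.9, newtons=20)

```text
time: 0.35
tool_pos: [0.2097, -0.409, 0.237]
tool_rot: [-3.14, -0.0, 0.199]
contact_force: [1.4, 0.4, 0.1]
opening: 0.0829
```

Emit:
jog_arm(deltas=[0.21, 0.31, 0, 0, 0, -0.017, 0.43, 0.63, 0, 0, 0, -0.034, 0.64, 0.94, 0, 0, 0, -0.05])

```text
time: 0.6
tool_pos: [0.274, -0.3146, 0.2375]
tool_rot: [-3.141, 0.0, 0.122]
contact_force: [0.6, -0.2, 0.7]
opening: 0.0828
```

Emit:
jog_arm(deltas=[0.21, 0.31, 0, 0, 0, -0.017, 0.43, 0.63, 0, 0, 0, -0.034, 0.64, 0.94, 0, 0, 0, -0.05])

```text
time: 0.85
tool_pos: [0.338, -0.2206, 0.2376]
tool_rot: [-3.141, 0.0, 0.043]
contact_force: [0.6, -0.5, 0.3]
opening: 0.0827
```

Emit:
jog_arm(deltas=[0.21, 0.31, 0, 0, 0, -0.017, 0.43, 0.63, 0, 0, 0, -0.034, 0.64, 0.94, 0, 0, 0, -0.05])

```text
time: 1.1
tool_pos: [0.4021, -0.1265, 0.2377]
tool_rot: [3.142, 0.0, -0.035]
contact_force: [0.7, -1.0, 0.3]
opening: 0.0828
```

Emit:
jog_arm(deltas=[0.21, 0.31, 0, 0, 0, -0.017, 0.43, 0.63, 0, 0, 0, -0.034, 0.64, 0.94, 0, 0, 0, -0.052, 0.64, 0.94, 0, 0, 0, -0.052, 0.64, 0.94, 0, 0, 0, -0.052])

```text
time: 1.52
tool_pos: [0.4658, -0.0328, 0.2372]
tool_rot: [3.142, 0.001, -0.111]
contact_force: [0.1, -0.0, 0.1]
opening: 0.0824
```

Emit:
jog_arm(deltas=[0, 0, -0.35, 0, 0, 0, 0, 0, -0.7, 0, 0, 0, 0, 0, -1.0, 0, 0, 0])

```text
time: 1.77
tool_pos: [0.4644, -0.0353, 0.1363]
tool_rot: [3.141, 0.0, -0.116]
contact_force: [-0.4, 0.4, 0.1]
opening: 0.0825
```

Emit:
jog_arm(deltas=[0, 0, -0.25, 0, 0, 0, 0, 0, -0.48, 0, 0, 0, 0, 0, -0.48, 0, 0, 0])

```text
time: 2.02
tool_pos: [0.4621, -0.035, 0.0861]
tool_rot: [-3.141, 0.009, -0.116]
contact_force: [-1.8, 0.6, -0.6]
opening: 0.0828
```

```bash
python3 - <<'E'
from h import *
s=snap('side','s1.png')[:,:,::-1]
cv2.imwrite('pics/s1c.png',cv2.resize(s[110:230,190:350],(800,600),interpolation=cv2.INTER_CUBIC))
E
```

```text
(no output)
```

View pics/s1c.png

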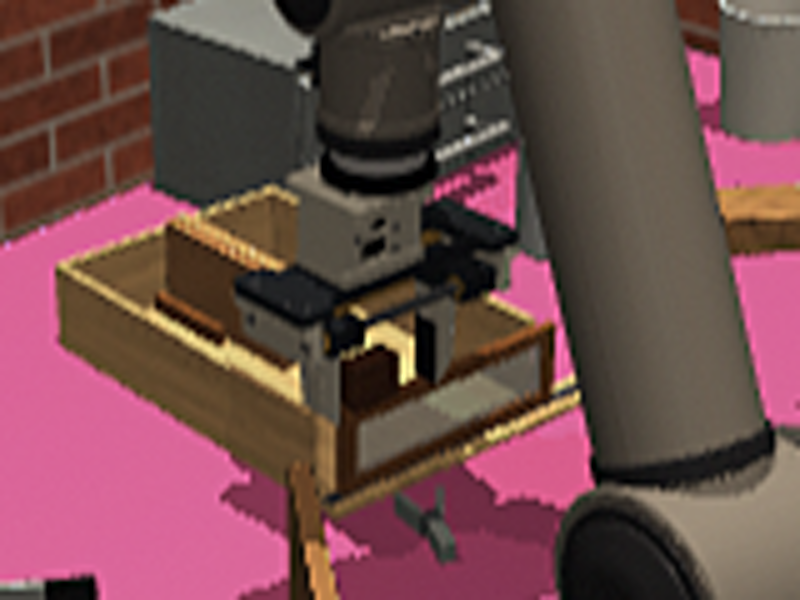

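The fingers straddle the pull block (crop px (375,380)): left finger at (320,370), right at (435,340). I'll grip it and slide open.

Emit:
jog_arm(deltas=[0, 0, 0, 0, 0, 0, 0, 0, 0, 0, 0, 0, 0, 0, 0, 0, 0, 0, 0, 0, 0, 0, 0, 0, 0, 0, 0, 0, 0, 0], claw=0.3, newtons=12)

```text
time: 2.48
tool_pos: [0.466, -0.0346, 0.0906]
tool_rot: [3.141, -0.002, -0.115]
contact_force: [0.2, 0.6, 0.6]
opening: 0.0542
```

Emit:
jog_arm(deltas=[-0.02, -0.15, 0, 0, 0, 0, -0.04, -0.35, 0, 0, 0, 0, -0.065, -0.57, 0, 0, 0, 0, -0.09, -0.79, 0, 0, 0, 0, -0.114, -0.99, 0, 0, 0, 0])

```text
time: 2.9
tool_pos: [0.4538, -0.134, 0.0903]
tool_rot: [-3.141, 0.0, -0.115]
contact_force: [-0.3, 1.6, 2.0]
opening: 0.0401
```

Emit:
jog_arm(deltas=[-0.02, -0.18, 0, 0, 0, 0, -0.041, -0.36, 0, 0, 0, 0, -0.063, -0.54, 0, 0, 0, 0, -0.072, -0.62, 0, 0, 0, 0, -0.072, -0.62, 0, 0, 0, 0])

```text
time: 3.32
tool_pos: [0.4466, -0.1927, 0.0901]
tool_rot: [-3.134, 0.001, -0.119]
contact_force: [4.1, 24.1, 9.2]
opening: 0.0448
```

Emit:
jog_arm(deltas=[0, 0.04, 0, 0, 0, 0, 0, 0.04, 0, 0, 0, 0, 0, 0.04, 0, 0, 0, 0], claw=0.9)

```text
time: 3.57
tool_pos: [0.4471, -0.1915, 0.09]
tool_rot: [3.141, -0.001, -0.114]
contact_force: [-0.2, -0.1, -0.5]
opening: 0.0607
```

Emit:
jog_arm(deltas=[0, 0, 0.3, 0, 0, 0, 0, 0, 0.65, 0, 0, 0, 0, 0, 1.0, 0, 0, 0], claw=1.0)

```text
time: 3.82
tool_pos: [0.4465, -0.1914, 0.1906]
tool_rot: [-3.141, 0.002, -0.115]
contact_force: [-0.3, -1.0, -0.2]
opening: 0.0802
```

Emit:
jog_arm(deltas=[0.03, 0.28, 0, 0, 0, 0.03, 0.06, 0.56, 0, 0, 0, 0.06, 0.09, 0.84, 0, 0, 0, 0.09])

```text
time: 4.07
tool_pos: [0.4562, -0.1072, 0.1906]
tool_rot: [3.14, -0.002, 0.027]
contact_force: [0.0, -0.1, 0.5]
opening: 0.0913
```

Emit:
jog_arm(deltas=[0.03, 0.28, 0, 0, 0, 0.03, 0.06, 0.56, 0, 0, 0, 0.06, 0.09, 0.84, 0, 0, 0, 0.09])

```text
time: 4.32
tool_pos: [0.465, -0.0224, 0.19]
tool_rot: [3.141, -0.001, 0.17]
contact_force: [0.7, 1.2, -0.1]
opening: 0.0918
```

Emit:
jog_arm(deltas=[0.03, 0.28, 0, 0, 0, 0.03, 0.06, 0.56, 0, 0, 0, 0.06, 0.09, 0.84, 0, 0, 0, 0.09])

```text
time: 4.57
tool_pos: [0.4741, 0.0617, 0.19]
tool_rot: [3.141, -0.001, 0.311]
contact_force: [-0.2, -0.7, -0.3]
opening: 0.0916
```

Emit:
jog_arm(deltas=[0.03, 0.28, 0, 0, 0, 0.03, 0.06, 0.56, 0, 0, 0, 0.06, 0.09, 0.84, 0, 0, 0, 0.09])

```text
time: 4.82
tool_pos: [0.4831, 0.1458, 0.1899]
tool_rot: [3.141, -0.0, 0.453]
contact_force: [0.6, -0.1, 0.9]
opening: 0.0919
```

Emit:
jog_arm(deltas=[0.03, 0.28, 0, 0, 0, 0.03, 0.06, 0.56, 0, 0, 0, 0.06, 0.09, 0.78, 0, 0, 0, 0.09, 0.09, 0.78, 0, 0, 0, 0.09, 0.09, 0.78, 0, 0, 0, 0.09])

```text
time: 5.23
tool_pos: [0.4919, 0.2232, 0.1895]
tool_rot: [3.141, 0.0, 0.594]
contact_force: [1.1, -0.0, -0.4]
opening: 0.0916
```

```bash
python3 - <<'E'
from h import *
t=snap('top','t2.png')[:,:,::-1];s=snap('side','s2.png')[:,:,::-1]
c=lambda im,x,y,w,h:cv2.resize(im[y:y+h,x:x+w],(400,300),interpolation=cv2.INTER_CUBIC)
cv2.imwrite('pics/m2.png',np.vstack([np.hstack([c(t,140,150,80,60),c(t,230,160,140,75)]),np.hstack([c(s,140,180,96,72),c(s,190,130,140,105)])]))
print(robot.observe()['tool_pos'],robot.observe()['tool_rot'])
E
```

```text
[0.49183256 0.22186162 0.18962541] [3.14110350e+00 5.93427255e-04 5.91107398e-01]
```

View pics/m2.png

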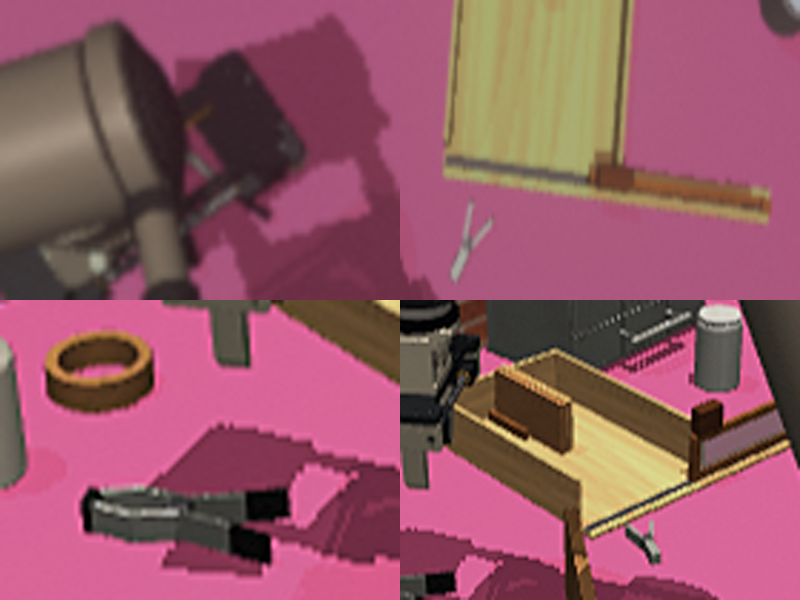

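The screen now covers only the right edge of the front, with the block at top crop (615,178) by the right wall. It hit its stop with 24 N. It had started about 12 mm open: the grey track was visible left of the block, and the wall offset agrees. Next I descend onto the clip pads.

Emit:
jog_arm(deltas=[0, 0, -0.35, 0, 0, 0, 0, 0, -0.7, 0, 0, 0, 0, 0, -1.0, 0, 0, 0])

```text
time: 5.58
tool_pos: [0.4918, 0.2211, 0.0887]
tool_rot: [3.141, -0.0, 0.59]
contact_force: [0.6, 0.1, -0.4]
opening: 0.0916
```

Emit:
jog_arm(deltas=[0, 0, -0.25, 0, 0, 0, 0, 0, -0.5, 0, 0, 0, 0, 0, -0.65, 0, 0, 0, 0, 0, -0.74, 0, 0, 0, 0, 0, -0.74, 0, 0, 0])

```text
time: 6.0
tool_pos: [0.4911, 0.2212, 0.0142]
tool_rot: [-3.141, 0.003, 0.59]
contact_force: [-0.3, -0.1, 0.5]
opening: 0.0917
```

Emit:
jog_arm(deltas=[0, 0, 0, 0, 0, 0, 0, 0, 0, 0, 0, 0, 0, 0, 0, 0, 0, 0, 0, 0, 0, 0, 0, 0, 0, 0, 0, 0, 0, 0], claw=0.3, newtons=30)

```text
time: 6.42
tool_pos: [0.4922, 0.2227, 0.0167]
tool_rot: [3.141, -0.001, 0.592]
contact_force: [-0.4, -0.2, 5.4]
opening: 0.063
```

Emit:
jog_arm(deltas=[0, 0, 0, 0, 0, 0, 0, 0, 0, 0, 0, 0, 0, 0, 0, 0, 0, 0, 0, 0, 0, 0, 0, 0, 0, 0, 0, 0, 0, 0], claw=0.1)

```text
time: 6.83
tool_pos: [0.4924, 0.2228, 0.0167]
tool_rot: [3.141, -0.001, 0.592]
contact_force: [-1.0, 0.6, 5.9]
opening: 0.0295
```

```bash
python3 - <<'E'
from h import *
t=snap('top','t3.png')[:,:,::-1];s=snap('side','s3.png')[:,:,::-1]
c=lambda im,x,y,w,h:cv2.resize(im[y:y+h,x:x+w],(400,300),interpolation=cv2.INTER_CUBIC)
cv2.imwrite('pics/m3.png',np.hstack([c(t,140,150,80,60),c(s,145,190,80,60)]))
print(robot.observe()['tool_pos'],robot.observe()['tool_rot'],robot.observe()['opening'])
E
```

```text
[0.49238145 0.22297791 0.0167437 ] [ 3.14128385e+00 -1.74218010e-03  5.91817508e-01] 0.02147785167103604
```

View pics/m3.png

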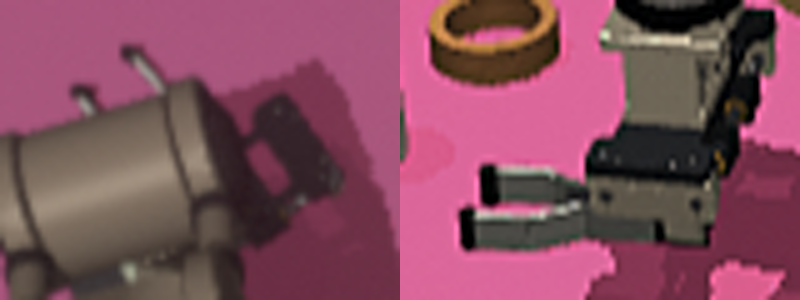

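The jaws are open, at top crop (83,92) and (130,50), and the clip lies flat. I'll finish the squeeze, lift slightly and measure the jaws relative to the TCP.

Emit:
jog_arm(deltas=[0, 0, 0, 0, 0, 0, 0, 0, 0, 0, 0, 0, 0, 0, 0, 0, 0, 0])

```text
time: 7.18
tool_pos: [0.4924, 0.2231, 0.0167]
tool_rot: [3.141, -0.002, 0.592]
contact_force: [-2.1, 1.6, 5.9]
opening: 0.017
```

Emit:
jog_arm(deltas=[0, 0, 0.25, 0, 0, 0, 0, 0, 0.6, 0, 0, 0, 0, 0, 1.0, 0, 0, 0, 0, 0, 1.0, 0, 0, 0, 0, 0, 1.0, 0, 0, 0])

```text
time: 7.6
tool_pos: [0.4931, 0.223, 0.118]
tool_rot: [3.14, -0.005, 0.592]
contact_force: [0.0, -0.3, -1.7]
opening: 0.0168
```

```bash
python3 - <<'E'
from h import *
t=snap('top','t4.png')[:,:,::-1];s=snap('side','s4.png')[:,:,::-1]
c=lambda im,x,y,w,h:cv2.resize(im[y:y+h,x:x+w],(400,300),interpolation=cv2.INTER_CUBIC)
cv2.imwrite('pics/m4.png',np.hstack([c(t,140,145,60,45),c(s,145,155,80,60)]))
o=robot.observe();print(o['tool_pos'],o['tool_rot'],o['opening'],o['contact_force'])
E
```

```text
[0.49101918 0.22231764 0.11482282] [-3.14116676e+00  1.83315930e-03  5.91927206e-01] 0.016963949235081297 [ 0.05965363  1.06728918 -2.2972976 ]
```

View pics/m4.png

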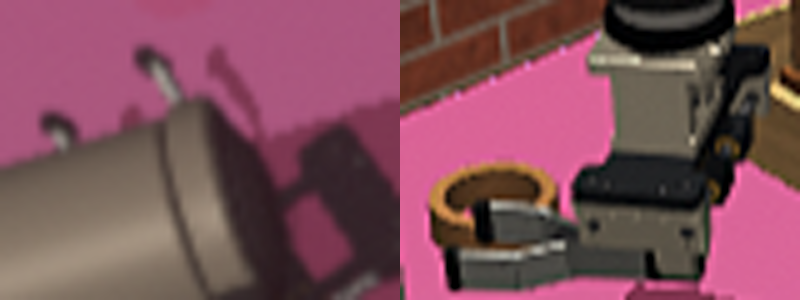

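```bash
python3 - <<'E'
from h import *
L,R=(148.6,163.3),(162.2,153.4)
o=robot.observe();T=o['tool_pos'];y=o['tool_rot'][2]
Rm=np.array([[np.cos(y),-np.sin(y)],[np.sin(y),np.cos(y)]])
for n,a,b in(('L',L,(156.2,205.4)),('R',R,(162.4,196))):
    q=onz('top',*a,.124); X,e=tri(a,b); print(n,q.round(4),'tool frame',(Rm.T@(q-T)[:2]).round(4),'tri',X.round(4),e.round(4))
# target: board/panel geometry
for l,u in(('pf L',(278,155)),('bf R',(284,155.2))): print(l,onz('top',*u,.081).round(4))
t=cv2.imread('pics/top0.png');print(t[148:158,274:288].sum(2))
s=cv2.imread('pics/side0.png')
E
```

```text
L [0.589  0.3191 0.124 ] tool frame [0.1353 0.0256] tri [0.5898 0.3206 0.1176] 0.0006
R [0.621  0.2746 0.124 ] tool frame [ 0.137  -0.0291] tri [0.6208 0.2746 0.1185] 0.0034
pf L [ 0.6165 -0.1065  0.081 ]
bf R [ 0.6154 -0.1267  0.081 ]
[[440 433 423 356 254 326 330 269 398 401 401 419 418 414]
 [438 431 420 353 280 328 329 254 393 398 389 413 414 420]
 [436 429 416 339 300 329 327 251 385 392 360 410 413 421]
 [435 429 415 309 299 327 328 264 387 390 334 404 415 423]
 [435 429 411 299 322 329 338 296 390 391 341 406 414 423]
 [431 427 408 279 341 332 347 335 394 392 375 410 415 422]
 [434 428 408 268 291 292 317 312 343 348 380 411 413 421]
 [431 422 404 249 197 198 211 213 208 253 390 417 419 422]
 [429 422 402 232 177 176 193 194 203 286 393 418 420 422]
 [430 418 387 234 195 211 228 219 234 353 410 423 424 421]]
```

The jaw axes are 55 mm apart, as expected for a full squeeze, and 136 mm ahead of the TCP. The target TCP is (0.511,-0.1025) at yaw -0.115. Now carrying the clip over.

Emit:
jog_arm(deltas=[0.02, -0.2, 0.25, 0, 0, -0.03, 0.035, -0.5, 0.5, 0, 0, -0.075, 0.05, -0.81, 0.75, 0, 0, -0.112])

```text
time: 7.95
tool_pos: [0.4954, 0.1411, 0.1891]
tool_rot: [-3.14, 0.005, 0.415]
contact_force: [1.3, -0.0, -1.1]
opening: 0.0168
```

Emit:
jog_arm(deltas=[0.017, -0.27, 0, 0, 0, -0.037, 0.033, -0.54, 0, 0, 0, -0.075, 0.05, -0.81, 0, 0, 0, -0.113])

```text
time: 8.2
tool_pos: [0.5009, 0.0593, 0.1892]
tool_rot: [-3.141, 0.003, 0.236]
contact_force: [-0.2, 0.6, -1.3]
opening: 0.0171
```

Emit:
jog_arm(deltas=[0.017, -0.27, 0, 0, 0, -0.037, 0.033, -0.54, 0, 0, 0, -0.075, 0.05, -0.81, 0, 0, 0, -0.113])

```text
time: 8.45
tool_pos: [0.5057, -0.0216, 0.1886]
tool_rot: [-3.141, 0.004, 0.058]
contact_force: [0.4, -0.3, -1.2]
opening: 0.0168
```

Emit:
jog_arm(deltas=[0.017, -0.27, 0, 0, 0, -0.037, 0.033, -0.54, 0, 0, 0, -0.075, 0.04, -0.75, 0, 0, 0, -0.1, 0.045, -0.81, 0, 0, 0, -0.112, 0.045, -0.81, 0, 0, 0, -0.112])

```text
time: 8.87
tool_pos: [0.5106, -0.1026, 0.1888]
tool_rot: [-3.141, 0.004, -0.118]
contact_force: [0.3, -0.1, -2.0]
opening: 0.0174
```

Emit:
jog_arm(deltas=[0, 0, -0.2, 0, 0, 0, 0, 0, -0.4, 0, 0, 0, 0, 0, -0.5, 0, 0, 0, 0, 0, -0.5, 0, 0, 0, 0, 0, -0.5, 0, 0, 0])

```text
time: 9.28
tool_pos: [0.5111, -0.1005, 0.1403]
tool_rot: [-3.141, 0.002, -0.114]
contact_force: [-0.1, -0.0, -1.3]
opening: 0.0172
```

```bash
python3 - <<'E'
from h import *
t=snap('top','t5.png')[:,:,::-1];s=snap('side','s5.png')[:,:,::-1]
c=lambda im,x,y,w,h:cv2.resize(im[y:y+h,x:x+w],(w*400//w,400),interpolation=cv2.INTER_CUBIC)
cv2.imwrite('pics/m5.png',np.hstack([c(t,255,115,60,60),c(s,215,110,70,70)]))
o=robot.observe();print(o['tool_pos'],o['tool_rot'],o['opening'],o['contact_force'])
E
```

```text
[ 0.51201916 -0.10114543  0.14156469] [ 3.14128422e+00 -1.32285390e-03 -1.14177390e-01] 0.017062426750369123 [-0.1388563   0.00212017 -1.90204971]
```

View pics/m5.png

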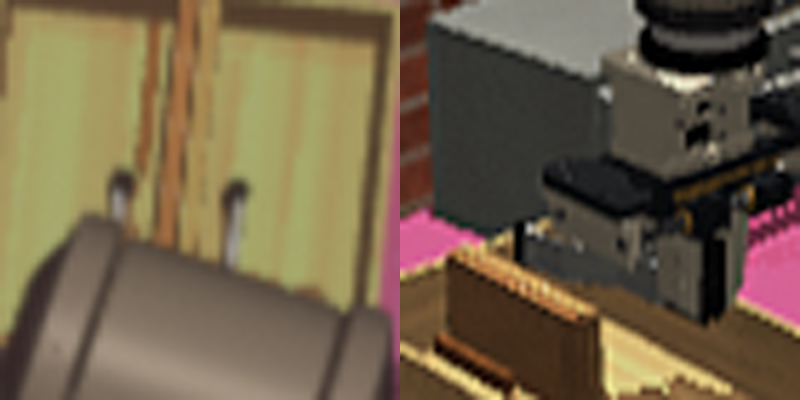

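Both jaws show above the stack, one each side: top crop (122,183) and (235,188), with the stack gap at about (191,185). Checking centring and depth with heights included.

```bash
python3 - <<'E'
from h import *
yaw=-.114;R=np.array([[np.cos(yaw),-np.sin(yaw)],[np.sin(yaw),np.cos(yaw)]])
E=np.array([.618,-.1166])
f=lambda u,v,z:(R.T@(onz('top',255+u/6.667-.43,115+v/6.667-.43,z)[:2]-E)).round(4)
for z in(.144,.150): print(z,'jawL',f(122,183,z),'jawR',f(235,188,z))
for n,p in(('panel L',(161,170)),('gap',(191,170)),('board R',(216,170)),('panel L',(168,100)),('board R',(218,100)),('panelL far',(180,20)),('boardR far',(219,20))): print(n,f(*p,.081))
print((R.T@(onz('top',278,154.2,.081)[:2]-E)).round(4))
E
```

```text
0.144 jawL [0.0265 0.0324] jawR [ 0.0293 -0.0221]
0.15 jawL [0.0252 0.0325] jawR [ 0.028  -0.0217]
panel L [0.0484 0.0122]
gap [ 0.0498 -0.003 ]
board R [ 0.051  -0.0156]
panel L [0.0846 0.012 ]
board R [ 0.087  -0.0133]
panelL far [0.1264 0.0097]
boardR far [ 0.1283 -0.01  ]
[0.     0.0101]
```

Jaw mid is 5 mm left of the stack mid, at depth ~27 mm, with a slight yaw. I'll correct with a small turn and shift, then descend.

Emit:
jog_arm(deltas=[0, -0.015, 0, 0, 0, -0.02, 0, -0.015, -0.2, 0, 0, -0.02, 0, -0.015, -0.45, 0, 0, -0.02, 0, -0.015, -0.7, 0, 0, -0.02, 0, -0.015, -0.8, 0, 0, -0.02])

```text
time: 9.8
tool_pos: [0.5106, -0.1025, 0.0591]
tool_rot: [-3.141, 0.002, -0.146]
contact_force: [-0.7, 0.2, -1.2]
opening: 0.017
```

Emit:
jog_arm(deltas=[0, 0, -0.15, 0, 0, 0, 0, 0, -0.3, 0, 0, 0, 0, 0, -0.3, 0, 0, 0, 0, 0, -0.3, 0, 0, 0])

```text
time: 10.13
tool_pos: [0.5117, -0.103, 0.0313]
tool_rot: [3.142, 0.0, -0.146]
contact_force: [-0.1, 0.2, -0.5]
opening: 0.0169
```

```bash
python3 - <<'E'
from h import *
t=snap('top','t6.png')[:,:,::-1];s=snap('side','s6.png')[:,:,::-1]
c=lambda im,x,y,w,h:cv2.resize(im[y:y+h,x:x+w],(w*400//w,400),interpolation=cv2.INTER_CUBIC)
cv2.imwrite('pics/m6.png',np.hstack([c(t,255,115,60,60),c(s,210,130,80,80)]))
o=robot.observe();print(o['tool_pos'],o['tool_rot'],o['opening'],o['contact_force'])
E
```

```text
[ 0.51240677 -0.10324587  0.03215139] [ 3.14103380e+00 -2.32608035e-03 -1.46366036e-01] 0.016574107114022803 [ 0.50685391 -0.26433904 -1.5115738 ]
```

View pics/m6.png

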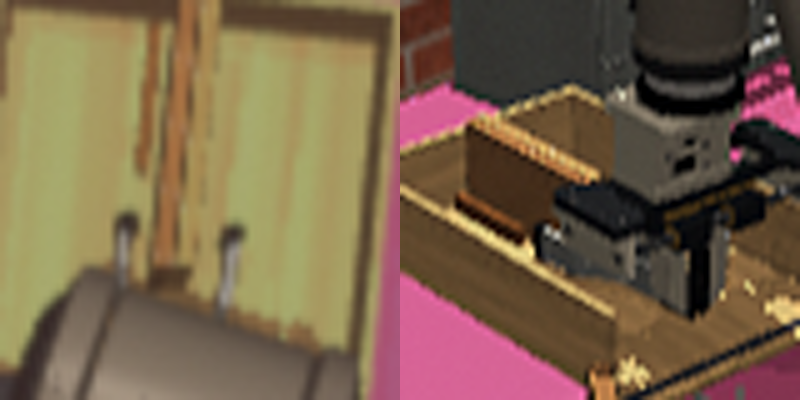

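The jaws straddle the stack: crop (127,222) and (232,235), stack between 155 and 205, front edge at row ~268. No contact force. Releasing.

Emit:
jog_arm(deltas=[0, 0, 0, 0, 0, 0, 0, 0, 0, 0, 0, 0, 0, 0, 0, 0, 0, 0, 0, 0, 0, 0, 0, 0, 0, 0, 0, 0, 0, 0], claw=0.85)

```text
time: 10.65
tool_pos: [0.5118, -0.1029, 0.0311]
tool_rot: [3.141, -0.001, -0.146]
contact_force: [1.5, -0.9, -1.0]
opening: 0.0458
```

Emit:
jog_arm(deltas=[0, 0, 0, 0, 0, 0, 0, 0, 0, 0, 0, 0, 0, 0, 0, 0, 0, 0, 0, 0, 0, 0, 0, 0, 0, 0, 0, 0, 0, 0])

```text
time: 11.07
tool_pos: [0.5114, -0.103, 0.0307]
tool_rot: [3.142, 0.0, -0.147]
contact_force: [-0.0, -0.2, -0.2]
opening: 0.0762
```

```bash
python3 - <<'E'
from h import *
t=snap('top','t7.png')[:,:,::-1];s=snap('side','s7.png')[:,:,::-1]
c=lambda im,x,y,w,h:cv2.resize(im[y:y+h,x:x+w],(w*400//w,400),interpolation=cv2.INTER_CUBIC)
cv2.imwrite('pics/m7.png',np.hstack([c(t,255,115,60,60),c(s,210,130,80,80)]))
o=robot.observe();print(o['tool_pos'],o['tool_rot'],o['opening'],o['contact_force'])
E
```

```text
[ 0.51141754 -0.10296039  0.030739  ] [ 3.14150981e+00  2.55693240e-05 -1.46528334e-01] 0.07757309234980321 [-0.23880371  1.27519582 -0.20005265]
```

View pics/m7.png

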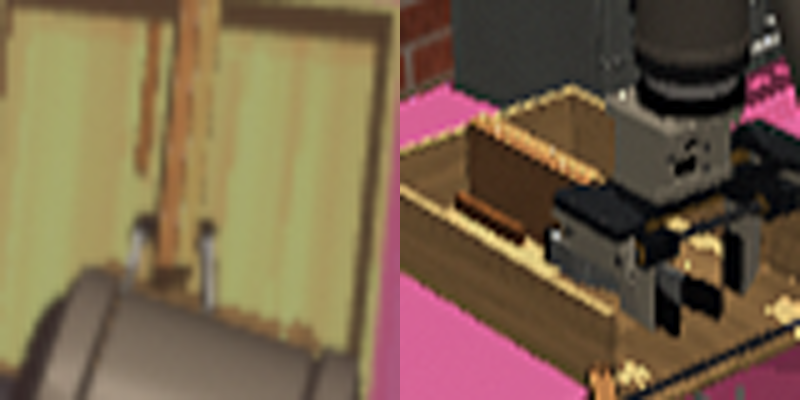

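The clip has closed on the stack, jaws at crop (145,228) and (205,230), and the fingers are clear with no force. Next I lift and go to the pull block.

Emit:
jog_arm(deltas=[0, 0, 0.15, 0, 0, 0, 0, 0, 0.4, 0, 0, 0, 0, 0, 0.7, 0, 0, 0, 0, 0, 1.0, 0, 0, 0])

```text
time: 11.5
tool_pos: [0.5109, -0.1028, 0.1314]
tool_rot: [-3.141, 0.002, -0.147]
contact_force: [0.4, -0.5, -1.0]
opening: 0.0782
```

Emit:
jog_arm(deltas=[0, 0, 0.3, 0, 0, 0, 0, 0, 0.5, 0, 0, 0, -0.2, -0.28, 0.5, 0, 0, 0.007, -0.42, -0.58, 0.5, 0, 0, 0.014, -0.64, -0.87, 0.5, 0, 0, 0.02], claw=0.9)

```text
time: 11.92
tool_pos: [0.4468, -0.1905, 0.1812]
tool_rot: [3.141, -0.001, -0.112]
contact_force: [1.1, -1.4, -0.2]
opening: 0.0826
```

```bash
python3 - <<'E'
from h import *
t=snap('top','t8.png')[:,:,::-1];s=snap('side','s8.png')[:,:,::-1]
c=lambda im,x,y,w,h:cv2.resize(im[y:y+h,x:x+w],(w*400//w,400),interpolation=cv2.INTER_CUBIC)
cv2.imwrite('pics/m8.png',np.hstack([c(t,255,135,80,80),c(s,210,120,110,110)]))
o=robot.observe();print(o['tool_pos'],o['tool_rot'],o['opening'],o['contact_force'])
E
```

```text
[ 0.44494224 -0.1930899   0.18087451] [ 3.14034574e+00  9.18350371e-04 -1.19025777e-01] 0.0827599556659224 [ 0.91721386 -0.43245663  0.07596375]
```

View pics/m8.png

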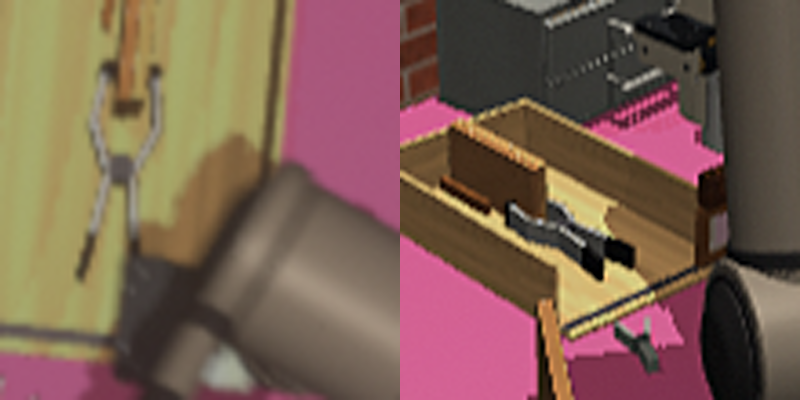

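The clip sits level over the front edge with both jaws on the stack: top crop (107,72) and (155,72), handle end at (82,278), about 35 mm inside the front. Gripping the pull block and shutting the screen.

Emit:
jog_arm(deltas=[0, 0, -0.3, 0, 0, 0, 0, 0, -0.6, 0, 0, 0, 0, 0, -0.8, 0, 0, 0, 0, 0, -0.91, 0, 0, 0, 0, 0, -0.91, 0, 0, 0])

```text
time: 12.43
tool_pos: [0.4461, -0.1888, 0.0873]
tool_rot: [-3.139, 0.005, -0.115]
contact_force: [0.0, 0.4, -0.5]
opening: 0.0823
```

Emit:
jog_arm(deltas=[0, 0, 0, 0, 0, 0, 0, 0, 0, 0, 0, 0, 0, 0, 0, 0, 0, 0, 0, 0, 0, 0, 0, 0, 0, 0, 0, 0, 0, 0], claw=0.3, newtons=12)

```text
time: 12.85
tool_pos: [0.4478, -0.1901, 0.0905]
tool_rot: [3.141, -0.001, -0.115]
contact_force: [-0.0, -0.7, 0.9]
opening: 0.054
```

Emit:
jog_arm(deltas=[0, 0, 0, 0, 0, 0, 0, 0, 0, 0, 0, 0, 0, 0, 0, 0, 0, 0])

```text
time: 13.1
tool_pos: [0.4475, -0.19, 0.09]
tool_rot: [3.141, -0.0, -0.115]
contact_force: [0.2, 1.1, 1.7]
opening: 0.0396
```

Emit:
jog_arm(deltas=[0.02, 0.15, 0, 0, 0, 0, 0.04, 0.35, 0, 0, 0, 0, 0.065, 0.57, 0, 0, 0, 0, 0.09, 0.79, 0, 0, 0, 0, 0.114, 0.99, 0, 0, 0, 0])

```text
time: 13.52
tool_pos: [0.4594, -0.0904, 0.09]
tool_rot: [3.141, -0.002, -0.115]
contact_force: [1.8, -1.6, -0.6]
opening: 0.0401
```

Emit:
jog_arm(deltas=[0.02, 0.18, 0, 0, 0, 0, 0.041, 0.36, 0, 0, 0, 0, 0.063, 0.54, 0, 0, 0, 0, 0.069, 0.6, 0, 0, 0, 0, 0.072, 0.63, 0, 0, 0, 0])

```text
time: 13.93
tool_pos: [0.467, -0.0275, 0.09]
tool_rot: [3.141, -0.002, -0.114]
contact_force: [2.9, -1.1, -1.4]
opening: 0.0403
```

Not at the stop yet. I'll continue in small steps until the force rises.

Emit:
jog_arm(deltas=[0.003, 0.03, 0, 0, 0, 0, 0.006, 0.05, 0, 0, 0, 0, 0.008, 0.07, 0, 0, 0, 0, 0.008, 0.07, 0, 0, 0, 0])

```text
time: 14.27
tool_pos: [0.4677, -0.0214, 0.09]
tool_rot: [3.141, -0.002, -0.116]
contact_force: [5.1, 0.9, 0.1]
opening: 0.0396
```

Emit:
jog_arm(deltas=[0.002, 0.02, 0, 0, 0, 0, 0.005, 0.04, 0, 0, 0, 0, 0.005, 0.04, 0, 0, 0, 0])

```text
time: 14.52
tool_pos: [0.4677, -0.0211, 0.0899]
tool_rot: [3.135, -0.001, -0.114]
contact_force: [0.6, -24.0, -1.7]
opening: 0.0402
```

The stop was hit at -24 N, after 170 mm of travel. Letting go and lifting clear.

Emit:
jog_arm(deltas=[0, 0, 0, 0, 0, 0, 0, 0, 0, 0, 0, 0, 0, 0, 0, 0, 0, 0, 0, 0, 0, 0, 0, 0, 0, 0, 0, 0, 0, 0], claw=0.85)

```text
time: 14.93
tool_pos: [0.4667, -0.0167, 0.0895]
tool_rot: [-3.141, 0.001, -0.115]
contact_force: [-0.0, -0.3, -0.6]
opening: 0.0691
```

Emit:
jog_arm(deltas=[0, 0, 0.3, 0, 0, 0, 0, 0, 0.65, 0, 0, 0, 0, 0, 1.0, 0, 0, 0, 0, 0, 1.0, 0, 0, 0])

```text
time: 15.27
tool_pos: [0.4703, -0.0172, 0.1957]
tool_rot: [3.141, -0.011, -0.115]
contact_force: [1.6, 0.5, 1.0]
opening: 0.0781
```

Emit:
jog_arm(deltas=[-0.2, 0.3, 0.2, 0, 0, 0, -0.4, 0.6, 0.3, 0, 0, 0, -0.6, 0.9, 0.4, 0, 0, 0, -0.6, 0.9, 0.4, 0, 0, 0])

```text
time: 15.6
tool_pos: [0.4043, 0.0769, 0.231]
tool_rot: [-3.14, 0.0, -0.111]
contact_force: [-0.3, 0.1, -1.0]
opening: 0.0779
```

Emit:
jog_arm(deltas=[0, 0.3, 0, 0, 0, 0, 0, 0.6, 0, 0, 0, 0, 0, 0.9, 0, 0, 0, 0, 0, 0.9, 0, 0, 0, 0, 0, 0.9, 0, 0, 0, 0])

```text
time: 16.02
tool_pos: [0.4069, 0.164, 0.2291]
tool_rot: [3.141, 0.001, -0.112]
contact_force: [-0.2, -0.5, -0.7]
opening: 0.0781
```

```bash
python3 - <<'E'
from h import *
t=snap('top','t9.png')[:,:,::-1];s=snap('side','s9.png')[:,:,::-1]
c=lambda im,x,y,w,h:cv2.resize(im[y:y+h,x:x+w],(w*400//w,400),interpolation=cv2.INTER_CUBIC)
cv2.imwrite('pics/m9.png',np.hstack([c(t,235,125,90,90),c(s,190,120,110,110)]))
o=robot.observe();print(o['time'],o['tool_pos'],o['opening'],o['contact_force'])
E
```

```text
16.1167 [0.40710762 0.16261133 0.22923114] 0.07805446308950878 [-0.74095165 -0.10930489  0.32747661]
```

I've reached the viewing limit, so the last check is numerical.

```bash
python3 - <<'E'
from h import *
a=cv2.imread('pics/top0.png').astype(int);b=cv2.imread('pics/t9.png').astype(int);c=cv2.imread('pics/t8.png').astype(int)
# dark-brown block: top view near the left front corner
for n,im in(('start',a),('now',b)):
    print(n,im[199,240:275].sum(1))
# clip jaws/hinge/left handle region vs t8 (side, top)
d=abs(b[146:180,272:290]-c[146:180,272:290]).sum(2); print('top clip diff max/mean',d.max(),d.mean().round(1))
s8=cv2.imread('pics/s8.png').astype(int);s9=cv2.imread('pics/s9.png').astype(int)
d=abs(s9[165:192,235:258]-s8[165:192,235:258]).sum(2); print('side clip diff',d.max(),d.mean().round(1))
s0=cv2.imread('pics/side0.png').astype(int)
for n,im in(('side start',s0),('side now',s9)): print(n,im[185,245:275].sum(1))
E
```

```text
start [387 386 386 386 388 394 307 282 284 280 241 216 208 208 208 206 209 207
 206 208 206 206 203 218 277 289 292 302 305 304 301 292 294 300 317]
now [376 378 377 374 379 383 292 232 202 199 199 198 204 200 200 196 197 200
 199 192 250 282 288 288 285 286 286 295 300 298 293 285 286 293 312]
top clip diff max/mean 92 3.8
side clip diff 436 36.2
side start [518 519 514 512 522 533 530 531 526 509 513 558 273  21  43  49  67  57
  63  69  72  68  59  32 124 642 519 464 360 359]
side now [188 170 179 186 194 199 199 207 171 169  75  46  55 115  54  57  59  73
  69  78  68  49  86 354 473 460 551 496 379 379]
```

```bash
python3 - <<'E'
from h import *
s8=cv2.imread('pics/s8.png').astype(int);s9=cv2.imread('pics/s9.png').astype(int)
f=lambda s:s[168:200:2,234:254].sum(2)
for r,(x,y) in enumerate(zip(f(s8),f(s9))): print(168+2*r,(abs(x-y)>80).astype(int), (x<150).astype(int),(y<150).astype(int))
E
```

```text
168 [0 0 0 0 0 0 0 0 0 1 1 1 1 1 1 0 1 1 0 0] [1 1 1 1 1 1 1 1 1 1 1 1 1 1 0 0 0 0 0 0] [1 1 1 1 1 1 1 1 0 1 1 1 1 1 0 0 0 0 0 0]
170 [0 0 0 0 0 0 0 0 0 1 1 1 1 1 1 0 1 0 0 0] [1 1 1 1 1 1 1 1 1 1 1 1 0 0 0 0 0 0 0 0] [1 1 1 1 1 1 1 0 0 1 1 1 1 1 0 0 0 0 0 0]
172 [0 0 0 0 0 0 0 0 0 1 1 1 1 1 0 0 0 0 0 0] [1 1 1 1 1 1 1 1 1 1 1 1 1 0 0 0 0 0 0 0] [1 1 1 1 1 1 1 1 0 1 1 1 1 1 0 0 0 0 0 0]
174 [0 0 0 0 0 0 0 0 0 0 0 0 1 1 0 0 0 0 0 0] [0 1 1 1 1 1 1 1 1 1 1 1 1 0 0 0 0 0 0 0] [0 1 1 1 1 1 1 1 1 0 1 1 1 1 0 0 0 0 0 0]
176 [0 0 0 0 0 0 0 0 0 0 0 0 0 0 0 0 0 0 0 0] [1 1 1 1 1 1 0 0 0 1 1 1 1 1 0 0 1 1 0 0] [1 1 1 1 1 1 0 0 0 1 1 1 1 0 0 0 1 1 0 0]
178 [0 0 0 0 0 0 0 0 0 0 0 0 0 0 0 0 0 0 0 0] [0 0 0 0 1 1 1 0 0 0 0 1 1 0 0 0 1 0 1 1] [0 0 0 0 1 1 1 0 0 0 0 1 1 0 0 0 0 0 0 1]
180 [0 0 0 0 0 0 0 0 0 0 0 0 0 0 0 0 0 0 0 0] [0 0 0 0 0 1 0 0 1 1 0 0 0 0 0 0 0 0 1 0] [0 0 0 0 0 1 0 0 1 1 0 0 0 0 0 0 0 0 0 0]
182 [0 0 0 0 0 0 0 0 0 0 0 0 0 0 0 0 0 0 0 0] [0 0 0 0 0 0 0 1 1 1 0 0 0 0 1 0 0 0 0 0] [0 0 0 0 0 0 0 1 1 0 0 0 0 0 0 0 0 0 0 0]
184 [0 0 0 0 0 0 0 0 0 0 0 0 0 0 0 0 0 0 0 0] [0 0 0 0 0 0 0
[... 279 characters left out ...]
0 0 0 0] [0 0 0 0 0 0 0 0 1 0 0 0 0 0 0 0 0 0 0 0]
190 [0 0 0 0 0 0 0 0 0 0 0 0 0 0 0 0 0 0 0 0] [0 0 0 0 0 0 0 0 0 0 0 1 0 0 0 0 0 0 0 0] [0 0 0 0 0 0 0 0 0 0 0 1 0 0 0 0 0 0 0 0]
192 [0 0 0 0 0 0 0 0 0 0 0 0 0 0 0 0 0 0 0 0] [0 0 0 0 0 0 0 0 0 0 0 0 0 0 0 0 0 0 0 0] [0 0 0 0 0 0 0 0 0 0 0 0 0 0 0 0 0 0 0 0]
194 [0 0 0 0 0 0 0 0 0 0 0 0 0 0 0 0 0 0 0 0] [0 0 0 0 0 0 0 0 0 0 0 0 0 0 0 0 0 0 0 0] [0 0 0 0 0 0 0 0 0 0 0 0 0 0 0 0 0 0 0 0]
196 [0 0 0 0 0 0 0 0 0 0 0 0 0 0 0 0 0 0 0 0] [0 0 0 0 0 0 0 0 0 0 0 0 0 0 0 0 0 0 0 0] [0 0 0 0 0 0 0 0 0 0 0 0 0 0 0 0 0 0 0 0]
198 [0 0 0 0 0 0 0 0 0 0 0 0 0 0 0 0 0 0 0 0] [0 0 0 0 0 0 0 0 0 0 0 0 0 0 0 0 0 0 0 0] [0 0 0 0 0 0 0 0 0 0 0 0 0 0 0 0 0 0 0 0]
```

```bash
python3 - <<'E'
from h import *
o=robot.observe();T=o['tool_pos']
for dy in(-.05,.05): print('fingertip px',proj('side',T+np.array([.1138*dy,dy,-.011])).round())
b=cv2.imread('pics/t9.png').astype(int);c=cv2.imread('pics/t8.png').astype(int)
d=abs(b[115:180,274:290]-c[115:180,274:290]).sum(2);print('top panel+clip diff',d.max(),d.mean().round(1))
print(robot.hand_in())
E
```

```text
fingertip px [248. 172.]
fingertip px [221. 183.]
top panel+clip diff 92 3.0
the job is handed in; nothing more can be done
None
```

The job is handed in at about 16 s of the 64 s allowed. The clip is clamped over panel and board, and the screen is shut. `hand_in` reports no verdict, so what follows rests on my own checks.

**What I did:**
- I slid the screen open by its pull block until it hit the stop, at about 24 N. It had started about 12 mm open.
- I squeezed the clip until the jaw axes were 55 mm apart, as expected for a full squeeze. I lowered it over the front edges of panel and board and released it with about 27 mm of jaw depth, as measured before the final descent.
- I slid the screen back 170 mm until it hit the shut stop (24 N), let go and moved the arm clear.

**Last checks:**
- **Screen:** the pull block stands flush at the left end, about 12 mm beyond where it started.
- **Clip and panel:** the clip looked level and closed on the stack after release. In the top view, clip and panel show no real change between just before and after shutting the screen. In the side view the clip rows were unchanged; the one patch that differed matches the raised gripper finger blocking the view, at pixel (248,172).
- **Not measured:** I had used up the 12 pictures, so the last image pair was checked by pixel values only. Clamp force and panel gap were judged from the pictures, not measured. I made no numerical check of the bystanders; the arm kept clear of them and no unexpected contact force showed.

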